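# Hold the token hopper's gate open over its closed drawer

## Task

On the grey token-hopper unit, first push the open token drawer fully home until it clicks in. Only then pull the spring-return gate slide on top out by its upright tab until its pointer stands at the middle of the gap between the gauge clip's two teeth, and keep it there: finish while still holding the tab, because the slide springs shut when let go. Leave the loose things on and around the unit where they are.

Things in the scene. Friction and masses are not known exactly. Their poses are not given: they have to be found in the camera images.
- unit: Hopper unit, fixed to the bench: grey sheet-metal housing, flat top 85 mm high, spanning x -120 to +200 and y -130 to +130 mm from its origin (on the bench); a black hopper bin on it, 167 mm high, begins at x = +70 mm. Unit x points from its front (drawer side, towards the robot) to its rear, z up. Its place and yaw (within 17 degrees) vary; drawer, slide and gauge turn with it.
- drawer (a joint): How far the token drawer is open, m: 0 = fully home. It slides out of the unit's front along the unit's -x (max 0.13) and starts open 50 to 85 mm. About 2 N pushes it; in the last 20 mm a sprung detent resists with about 6 N in all and, from about 4 mm on, draws it home and keeps it there. It has a hard stop at 0.
- drawer_front (a point): Centre of the outer face of the drawer's black front panel (220 mm wide, 62 mm high: from 10 to 72 mm above the bench, flat, no protruding handle). The front is 30 mm deep and stays proud of the housing when home; this point is then 150 mm in front of the unit's origin. Axes as the unit's: push along +x.
- gate (a joint): How far the gate slide is pulled out, m: 0 = shut (rest), stop at 0.08. The slide is a flat steel bar 42 mm wide, top 97 mm above the bench, on the centre line of the unit's top; it slides along the unit's -x and carries the tab and pointer. A spring pulls it back with about 5.5 N at 0, growing 1.1 N per 10 mm (13 N at 70 mm).
- tab (a point): Grip point on the black upright pull tab of the gate slide: the tab is 14 mm thick along the unit's x, 40 mm wide along y, and rises from 97 to 149 mm above the bench; this point is on its centre line, 128 mm above the bench. Axes as the unit's. Free space of 80 mm in front and behind it when shut.
- pointer (a point): Outer end of the slide's pointer, a steel finger 5 mm thick that sticks out 47 mm to the unit's +y from the foot of the tab, 100 mm above the bench; same unit-x as the tab's centre.
- gauge: Gauge clip, aluminium, 34 x 26 mm, fixed on the unit's top on the +y side of the slide: two upright teeth 7 mm thick with a 14 mm gap between them along the unit's x, tops 108 mm above the bench. Its place along the slide varies from 25 to 70 mm of pull. Origin on the unit's top, at the middle of the gap.
- mark (a point): Middle of the gauge's gap, at the end nearest the pointer, 100 mm above the bench; axes as the unit's. The pointer is at the mark when both have the same unit-x.
- tin: Small steel tin, 42 mm across, 28 mm high, standing on the right front of the unit's top: a bystander, leave it alone. Origin on its underside.
- fan: Square black cooling fan, 80 x 80 x 25 mm, lying right of the unit: a bystander, leave it alone. Origin on its underside.
- jar: Jar, 56 mm across, 75 mm high, right of the open drawer: a bystander, leave it alone. Origin on its underside.
- speaker: Round speaker lying face down, 104 mm across, 50 mm high, left of the unit: a bystander, leave it alone. Origin on its underside.
- motor: Small upright motor, 42 mm across, 69 mm high with its shaft, left of the drawer: a bystander, leave it alone. Origin on its underside.
- driver: Screwdriver, 190 mm long, lying left of the open drawer, beyond the motor: a bystander, leave it alone. Origin on its underside.
- spanner: Spanner, 150 mm long, lying right of the unit, beyond the fan: a bystander, leave it alone. Origin on its underside.

How it is judged (in metres and radians):
On the way, in this order (a step that is already met when the one before it is completed fails the run):
1. the drawer is fully home in its detent while the gate slide is still shut (value of joint drawer below 0.004 m and value of joint gate below 0.01 m), for 0.2 s.
2. the gate slide's pointer stands at the mark, held by the fingers (x of pointer in the frame of mark between -0.006 and 0.006 m and contact force between gate and the fingers above 3 N and value of joint drawer below 0.004 m), for 0.3 s.
At the end, for the whole second after the job is handed in: The drawer is home (within 4 mm), the pointer is within 6 mm of the middle of the gauge's gap along the slide and still, and the robot's fingers are holding the slide there against its spring (more than 3 N) (all of step 2 and velocity of joint gate between -0.01 and 0.01 m/s); the arm keeps its last pose, push and grip.
It fails at once if the gate slide is pulled out (over 12 mm) while the drawer is not home (over 10 mm open) (value of joint gate above 0.012 m and value of joint drawer above 0.01 m).
It fails at once if a loose bystander is pushed over 30 mm from its place (distance of any of tin, fan, jar, speaker, motor, driver, spanner from where it was at the start of the episode above 0.03 m).
It also fails if it takes over 48 s, if anything falls off the work surface, if the arm or the gripper's body presses on something with over 40 N, if the wrist force passes 120 N, or if a joint passes its speed limit or range.

## Robot

A 6-joint arm with a two-finger parallel gripper is mounted at the origin on the work surface. World frame = base frame: x ahead of the robot, y to its left, z up, the work surface at z = 0. Lengths are in mm, angles in degrees, forces in N, time in s.
With the tool pointing down it reaches from about 250 to 775 mm from the base axis. Payload 8.9 kg.
Tool frame: the origin (TCP) lies midway between the tips of the shut fingers; the grasp point (between the pads) lies grip_point_offset behind it (grip_point_offset is the distance from the TCP to the grasp point, in mm); y points along the fingers, x is the direction in which the jaws open and shut, and the axes are right-handed (so a half turn about y gives the same grasp; the last joint's range is limited). The gripper opens to 85 mm and grips with 20 to 120 N. Pads are 22 mm wide; open, the fingers measure 114 mm over their backs; the gripper's body (76 mm by 85 mm) begins 54 mm behind the grasp point. The pads swing forward as they close: fully open they stand 13 mm farther back than shut.
Start: joints at [67.248, 16.656, -8.789, 64.555, 0, 82.019], TCP at [133.845, 507.651, 231.305] pointing down, gripper open.
Joint ranges: [-144.48, 144.48], [-52.06, 99.96], [-74.48, 78.29], [-112.23, 115.85], [-86.99, 84.42], [-180, 180]. Speed limits (degrees/s): [127.2, 127.2, 159.86, 180, 180, 180].

## Interface

Orientations are given as a 3x3 rotation matrix whose columns are the frame's x, y, z axes.
In Python, from station import state, capture, sign_off, grip_point_offset gives the robot as it stands. The module is installed in compiled form; this text tells all that it offers.
- The arm moves only by the shell command python3 -m handwheel 'ROWS'. ROWS is JSON, a list of rows, each a list of 7 numbers: the gripper command: -1 is fully open, 1 is shut, values between are in proportion, then the shift along the tool's x, y, z scaled (see below), then the turn, a rotation vector about the tool's x, y, z scaled (see below). A call has 1 to 12 rows; each row shifts and turns the commanded pose from where the row before left it, along the tool's axes as they then stand; what a row does not reach is not made up. The controller multiplies each number of a shift by 0.05 m and each number of a turn by 0.12 rad. A row lasts 1/8 s, in which the tool goes at most 62.5 mm and 10.7 degrees, less where a joint would pass 70% of its speed; a pose out of reach is approached as far as the arm can. A call with a number of a shift or a turn outside -1 to 1 is refused whole. A call with a gripper value outside its range is refused whole. The fingers move at their own pace and stop on an object; the grip force is fixed at half the most. Time passes only in rows, so rows that do not move let the fingers close. It gives the time, the measured TCP pose, the force and the opening at its end, in the units of the state.
- state(): the state, without advancing time (a new reading comes with each control period).
- capture(name): name is "side" or "top" or "wrist"; returns a dict with "image" (480x640x3 uint8, red, green, blue), "mtx" (3x3 intrinsics, pixels), "R" (3x3) and "t" (3): a world point X has camera coordinates R X + t; the wrist camera has in their place "tool_from_camera" (4x4, takes a point from camera to tool coordinates, whose origin is the TCP and whose axes are the tool frame's). Camera axes: x right, y down, z forward; pixel columns grow to the right and rows downward; lengths in mm; the calibration is good to about 2 mm. A picture is of the moment at which its call begins: read the wrist's pose just before it. There is no depth.
- sign_off(): hands the job in, once; it reports no verdict.
The state is a dict: "t": time; "qpos": joint angles; "qvel": joint speeds; "joint_efforts": joint torques, N m; "position": TCP position; "orientation": TCP orientation; "wrist_force": force on the tool from outside, world axes, zero at the start; "moment": the same for the moment, N m; "gripper_width": finger opening in mm.
Only numpy, scipy, OpenCV 4.12 (cv2) and the standard library are available. Lean on these libraries where they do the work, as an engineer would, in place of code of your own. Each camera call takes 0.05 s, during which the arm holds its last target.

## Working session

There is one attempt and no reset: what is moved stays moved. The work goes in short steps, Python scripts to look and compute and a shell command to move; the robot and the scene stay as the last step left them, time stands still between calls to the robot, and variables do not carry over. Pictures are saved under pics/ and viewed, and the job is handed in when it is done.

```bash
mkdir -p pics; python3 - <<'E'
from station import state,capture,grip_point_offset
import cv2,numpy as np
print(grip_point_offset);s=state();print(s)
for n in("side","top"):
    c=capture(n);cv2.imwrite(f"pics/{n}0.png",c["image"][:,:,::-1]);print(n,c["mtx"],c["R"],c["t"])
    np.savez(f"{n}0.npz",**c)
E
```

```text
18.700000000000003
{'t': 0.0, 'qpos': array([ 6.72478248e+01,  1.66905491e+01, -8.83219916e+00,  6.45577321e+01,
       -5.35585584e-04,  8.20182368e+01]), 'qvel': array([-0.0052256 ,  0.08960615,  0.11305197,  0.05971961,  0.04571268,
        0.16465788]), 'joint_efforts': array([-5.90148629e-04, -5.37149334e+01,  3.31359601e+01,  1.60364283e-02,
       -3.78470486e-04,  1.52113522e-08]), 'position': array([133.66495215, 507.20879243, 230.71028694]), 'orientation': array([[ 2.54946071e-01, -5.34621162e-04, -9.66955126e-01],
       [ 9.66954271e-01, -1.29896127e-03,  2.54946564e-01],
       [-1.39233708e-03, -9.99999013e-01,  1.85789145e-04]]), 'wrist_force': array([0.20162123, 0.42068736, 0.36208358]), 'moment': array([-0.01078896,  0.00271956, -0.01694588]), 'gripper_width': 85.46427301702956}
side [[459.86164544   0.         322.43339036]
 [  0.         459.86164544 239.22828952]
 [  0.           0.           1.        ]] [[ 0.87735425 -0.47944219  0.01961383]
 [-0.27800058 -0.54119315 -0.79361556]
 [ 0.39110765  0.69082933 -0.60810332]] [-502.62558897  268.84588304  668.19257897]
top [[591.45827908   0.         317.62959542]
 [  0.         591.45827908 230.44580438]
 [  0.           0.           1.        ]] [[-0.00926849 -0.99982721 -0.01611378]
 [-0.98574176  0.01184304 -0.16784791]
 [ 0.16800974  0.01432833 -0.9856812 ]] [  44.98375594  613.77327092 1252.55397972]
```

View pics/side0.png

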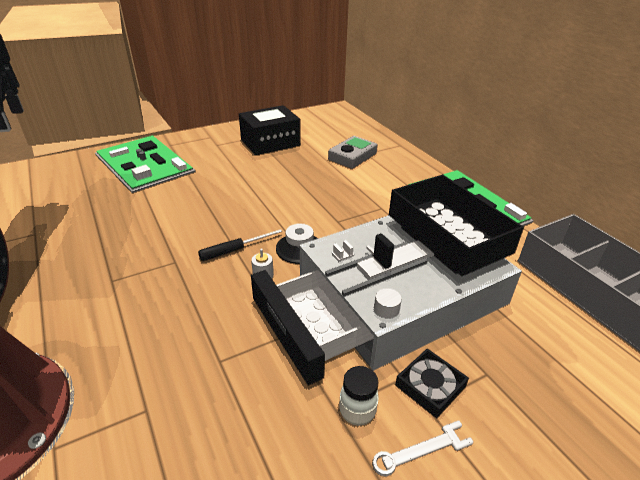

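View pics/top0.png

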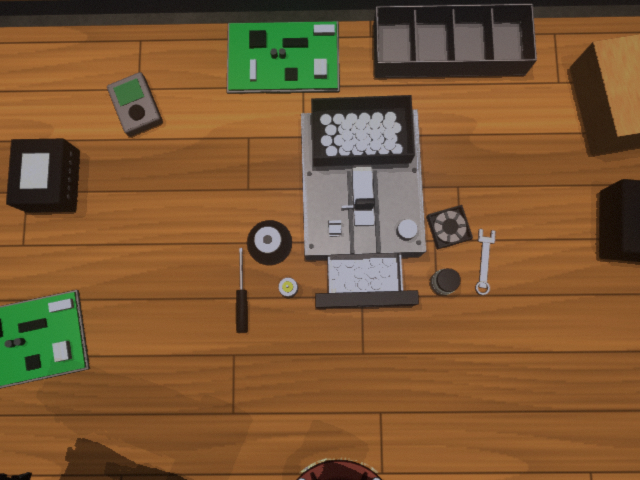

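The top view shows the unit nearly square to the robot: drawer front near (367,299), tab at (365,204), gauge at (335,227), tin at (407,229). I'll enlarge it to get exact pixels.

```bash
python3 - <<'E'
import cv2
a=cv2.imread("pics/top0.png")[150:320,290:470];cv2.imwrite("pics/topz.png",cv2.resize(a,None,fx=3.5*1.0,fy=3.5,interpolation=cv2.INTER_CUBIC))
a=cv2.imread("pics/side0.png")[210:370,250:450];cv2.imwrite("pics/sidez.png",cv2.resize(a,None,fx=3.5,fy=3.5,interpolation=cv2.INTER_CUBIC))
E
```

```text
(no output)
```

View pics/topz.png

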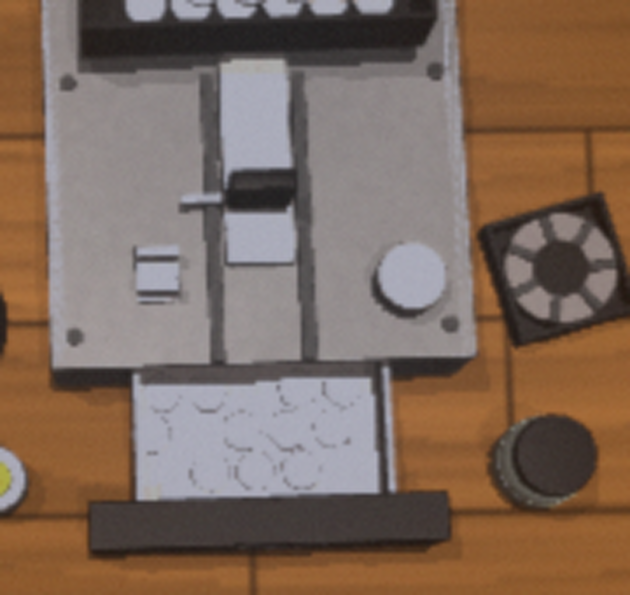

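View pics/sidez.png

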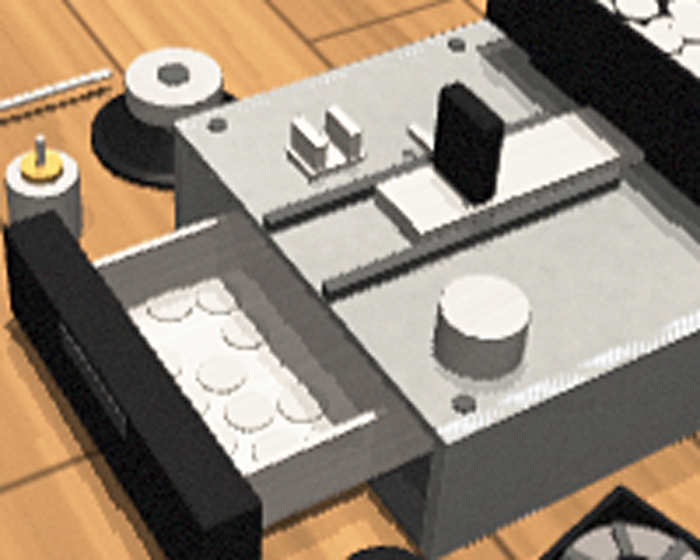

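```bash
cat > h.py <<'E'
import numpy as np
def ray(n,u,v,z):
    c=np.load(n) if isinstance(n,str) else n
    C=-c["R"].T@c["t"]; d=c["R"].T@np.linalg.inv(c["mtx"])@np.array([u,v,1.])
    return C+d*(z-C[2])/d[2]
E
python3 - <<'E'
from h import *
c=np.load("top0.npz");print(-c["R"].T@c["t"])
c=np.load("side0.npz");print(-c["R"].T@c["t"])
T=lambda a,b,z:ray("top0.npz",(a+.5)/3.5-.5+290,(b+.5)/3.5-.5+150,z).round(1)
S=lambda a,b,z:ray("side0.npz",(a+.5)/3.5-.5+250,(b+.5)/3.5-.5+210,z).round(1)
for k,f,a in [("FL",T,(53,369,85)),("FR",T,(474,356,85)),("slide fl",T,(227,265,97)),("slide fr",T,(294,263,97)),
 ("tab front top",T,(228,182,149)),("tabfront topR",T,(296,179,149)),("ptr",T,(181,203,100)),("ptr root",T,(222,200,100)),
 ("rear tooth mid",T,(158,251,108)),("front tooth mid",T,(158,297,108)),("drawer outer topL",T,(90,550,72)),("outer topR",T,(449,541,72)),
 ("dr inner topL",T,(90,503,72)),("tin",T,(412,277,113)),("jar",T,(555,456,75)),("motor",T,(0,480,69)),
 ("S FL",S,(176,123,85)),("S FR",S,(438,442,85)),("S slide fl",S,(377,190,97)),("S slide fr",S,(418,239,97)),
 ("S ptr",S,(410,128,100)),("S gauge tooth1 top",S,(310,132,108)),("S tooth2",S,(343,120,108)),("S dr TL",S,(5,228,72)),("S dr TR",S,(205,525,72))]:
  print(k,f(*a))
E
```

```text
[ 394.99760776   19.76003683 1338.36432608]
[ 254.38477897 -557.0893924   629.54881241]
FL [555.6  65.9  85. ]
FR [ 560.7 -190.5   85. ]
slide fl [616.6 -40.8  97. ]
slide fr [617.4 -81.6  97. ]
tab front top [656.8 -39.9 149. ]
tabfront topR [658.1 -79.8 149. ]
ptr [654.9 -13.4 100. ]
ptr root [656.4 -38.4 100. ]
rear tooth mid [623.8   1.2 108. ]
front tooth mid [595.6   1.6 108. ]
drawer outer topL [446.3  44.5  72. ]
outer topR [ 449.6 -173.1   72. ]
dr inner topL [474.7  44.3  72. ]
tin [ 605.1 -150.7  113. ]
jar [ 500.1 -238.9   75. ]
motor [489.5  99.4  69. ]
S FL [557.9  65.9  85. ]
S FR [ 559.2 -188.9   85. ]
S slide fl [617.6 -44.1  97. ]
S slide fr [615.8 -84.9  97. ]
S ptr [658.2 -12.  100. ]
S gauge tooth1 top [603.8   0.8 108. ]
S tooth2 [624.4   1.7 108. ]
S dr TL [447.9  42.6  72. ]
S dr TR [ 453.2 -172.    72. ]
```

```bash
python3 -m handwheel '[[-1,0,0,0,0,1,0],[-1,0,0,0,0,1,0],[-1,0,0,0,0,1,0],[-1,0,0,0,0,1,0],[-1,0,0,0,0,1,0],[-1,0,0,0,0,1,0],[-1,0,0,0,0,1,0],[-1,0,0,0,0,1,0],[-1,0,0,0,0,1,0],[-1,0,0,0,0,1,0],[1,0,0,0,0,0.81,0],[1,0,0,0,0,0,0]]'
```

```text
t: 1.6
position: [133.8, 507.4, 231.0]
orientation: [[1.0, -0.0, -0.016], [0.016, -0.001, 1.0], [-0.0, -1.0, -0.001]]
wrist_force: [-0.4, -0.3, 0.1]
gripper_width: 51.7
```

```bash
python3 -m handwheel '[[1,0.43,0,-0.95,0,0,0],[1,0.43,0,-0.95,0,0,0],[1,0.43,0,-0.95,0,0,0],[1,0.43,0,-0.95,0,0,0],[1,0.43,0,-0.95,0,0,0],[1,0.43,0,-0.95,0,0,0],[1,0.43,0,-0.95,0,0,0],[1,0.43,0,-0.95,0,0,0],[1,0.43,0,-0.95,0,0,0],[1,0.43,0,-0.95,0,0,0],[1,0.43,0,-0.95,0,0,0],[1,0.43,0,-0.95,0,0,0]]'; python3 - <<'E'
from station import *
import cv2,numpy as np
s=state();print(s['position'],s['qpos'])
for n in("wrist","side"):
    c=capture(n);cv2.imwrite(f"pics/{n}1.png",c["image"][:,:,::-1])
    np.savez(f"{n}1.npz",**c,pos=s['position'],ori=s['orientation'])
    if n=="wrist":print(c["tool_from_camera"],c["mtx"])
E
```

```text
t: 3.1
position: [401.3, -60.1, 231.4]
orientation: [[1.0, 0.0, -0.018], [0.018, 0.0, 1.0], [0.0, -1.0, 0.0]]
wrist_force: [1.4, 0.5, -0.4]
gripper_width: -0.1
[401.2886896  -60.05299131 231.37148451] [-1.88693528e+01  3.58089066e+00 -2.50073052e+01  6.13884990e+01
  9.84121851e-03  7.01019698e+01]
[[ 9.99999365e-01  3.01750403e-04 -1.08542136e-03 -3.66735086e-01]
 [ 1.12609723e-03 -2.96065819e-01  9.55166877e-01 -1.43059532e+02]
 [-3.31341736e-05 -9.55167493e-01 -2.96065971e-01  7.55086967e+01]
 [ 0.00000000e+00  0.00000000e+00  0.00000000e+00  1.00000000e+00]] [[340.69179276   0.         316.58703353]
 [  0.         340.69179276 240.31084319]
 [  0.           0.           1.        ]]
```

View pics/wrist1.png

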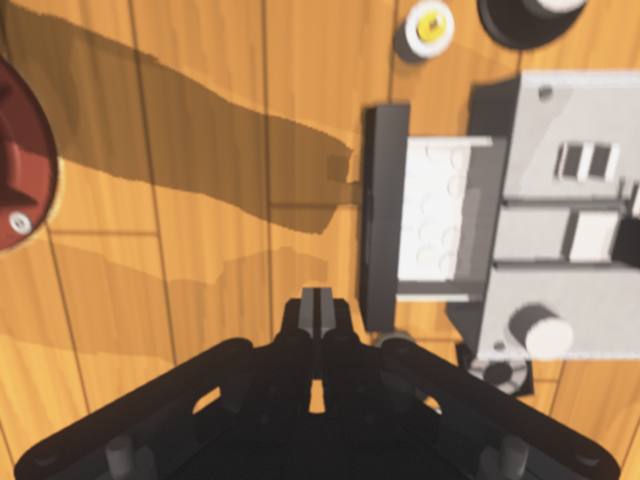

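View pics/side1.png

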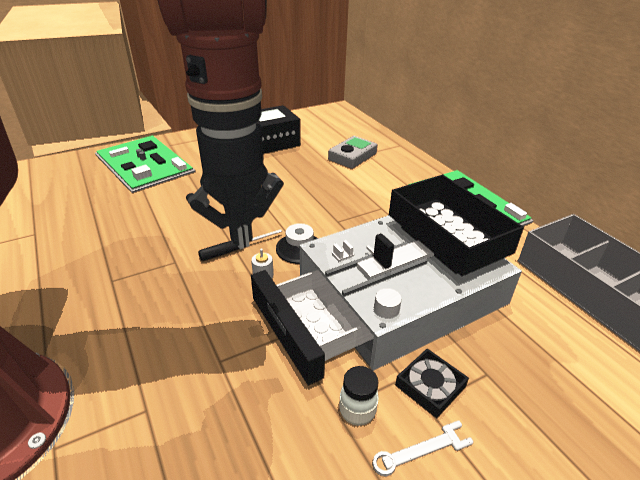

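```bash
python3 -m handwheel '[[1,0,0.93,0,0,0,0],[1,0,0.93,0,0,0,0],[1,0,0.93,0,0,0,0],[1,0,0.93,0,0,0,0],[1,0,0,0,0,0,0],[1,0.3,0,0,0,0,0],[1,0.2,0,0,0,0,0],[1,0.2,0,0,0,0,0],[1,0.2,0,0,0,0,0],[1,0,0,0,0,0,0]]'; python3 - <<'E'
from station import *
import cv2,numpy as np
for n in("side",):
    c=capture(n);cv2.imwrite(f"pics/{n}2.png",c["image"][:,:,::-1])
E
```

```text
t: 4.45
position: [446.9, -57.6, 45.5]
orientation: [[1.0, 0.001, -0.016], [0.016, -0.0, 1.0], [0.001, -1.0, -0.0]]
wrist_force: [0.9, 0.5, -0.2]
gripper_width: 0.2
```

View pics/side2.png

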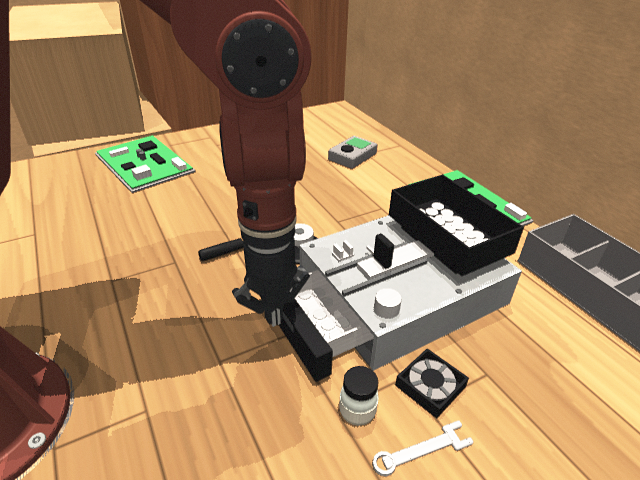

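```bash
python3 -m handwheel '[[1,0.2,0,0,0,0,0],[1,0.2,0,0,0,0,0],[1,0.2,0,0,0,0,0],[1,0.2,0,0,0,0,0],[1,0.2,0,0,0,0,0]]';python3 -m handwheel '[[1,0.1,0,0,0,0,0],[1,0.1,0,0,0,0,0]]';python3 -m handwheel '[[1,0.1,0,0,0,0,0],[1,0.1,0,0,0,0,0]]'
```

```text
t: 5.12
position: [496.5, -56.6, 45.2]
orientation: [[1.0, -0.0, -0.016], [0.016, 0.0, 1.0], [-0.0, -1.0, 0.0]]
wrist_force: [-3.7, 1.4, -0.0]
gripper_width: -0.4
t: 5.38
position: [504.4, -56.4, 45.1]
orientation: [[1.0, -0.003, -0.016], [0.016, -0.0, 1.0], [-0.003, -1.0, -0.0]]
wrist_force: [-9.1, 0.4, 5.8]
gripper_width: -0.0
t: 5.62
position: [515.5, -56.2, 45.2]
orientation: [[1.0, -0.001, -0.016], [0.016, 0.0, 1.0], [-0.001, -1.0, 0.0]]
wrist_force: [-13.1, 2.8, 2.5]
gripper_width: 0.0
```

```bash
python3 -m handwheel '[[1,0.06,0,0,0,0,0],[1,0,0,0,0,0,0]]';python3 -m handwheel '[[1,0.06,0,0,0,0,0],[1,0,0,0,0,0,0]]'; python3 - <<'E'
from station import *
import cv2,numpy as np
c=capture("side");cv2.imwrite("pics/side3.png",cv2.resize(c["image"][200:400,200:440,::-1],None,fx=3,fy=3,interpolation=cv2.INTER_CUBIC))
E
```

```text
t: 5.88
position: [515.3, -56.2, 44.9]
orientation: [[1.0, -0.007, -0.016], [0.016, -0.0, 1.0], [-0.007, -1.0, -0.0]]
wrist_force: [-15.9, -1.0, 12.6]
gripper_width: 0.0
t: 6.12
position: [515.4, -56.1, 44.7]
orientation: [[1.0, -0.012, -0.015], [0.015, -0.001, 1.0], [-0.012, -1.0, -0.0]]
wrist_force: [-26.7, -0.8, 21.7]
gripper_width: -0.0
```

View pics/side3.png

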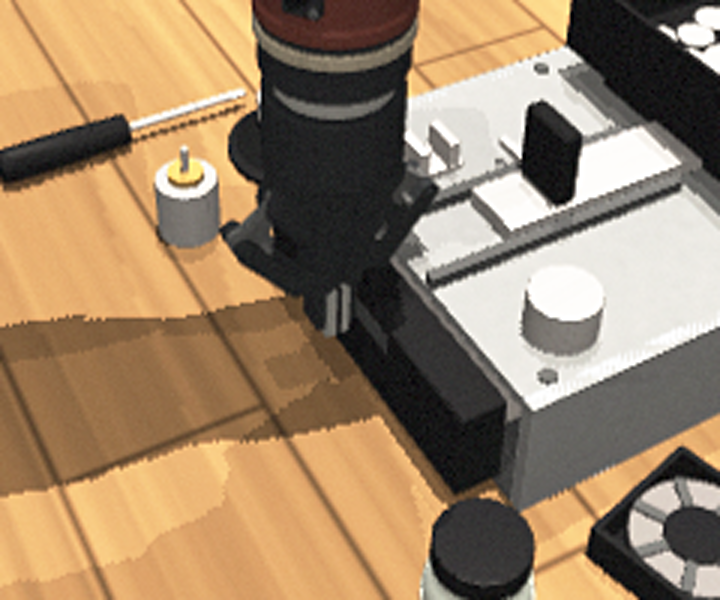

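```bash
python3 -m handwheel '[[1,-0.2,0,0,0,0,0],[1,-0.4,0,0,0,0,0],[1,-0.6,0,0,0,0,0],[1,-0.6,-0.5,0,0,0,0],[1,-0.6,-1,0,0,0,0],[1,0,-1,0,0,0,0],[-1,0,-0.5,0,0,0,0],[-1,0,0,0,0,0,0]]'; python3 - <<'E'
from station import *
import cv2,numpy as np
for n in("wrist","side","top"):
    s=state();c=capture(n);cv2.imwrite(f"pics/{n}4.png",c["image"][:,:,::-1])
    np.savez(f"{n}4.npz",**c,pos=s['position'],ori=s['orientation'])
a=cv2.imread("pics/side4.png")[200:400,230:470];cv2.imwrite("pics/side4z.png",cv2.resize(a,None,fx=3,fy=3,interpolation=cv2.INTER_CUBIC))
a=cv2.imread("pics/top4.png")[150:320,290:470];cv2.imwrite("pics/top4z.png",cv2.resize(a,None,fx=3.5,fy=3.5,interpolation=cv2.INTER_CUBIC))
E
```

```text
t: 7.18
position: [404.1, -59.0, 197.4]
orientation: [[1.0, 0.006, -0.016], [0.016, -0.002, 1.0], [0.006, -1.0, -0.002]]
wrist_force: [0.5, -0.1, -0.0]
gripper_width: 35.6
```

View pics/side4z.png

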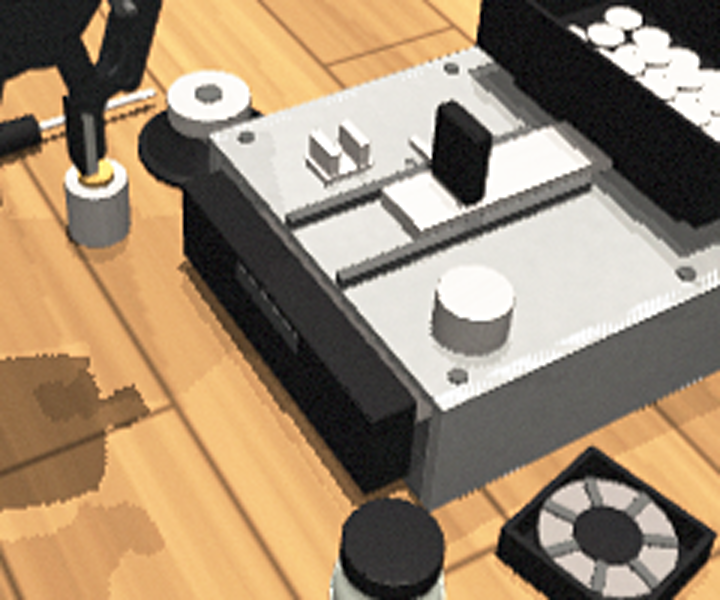

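View pics/top4z.png

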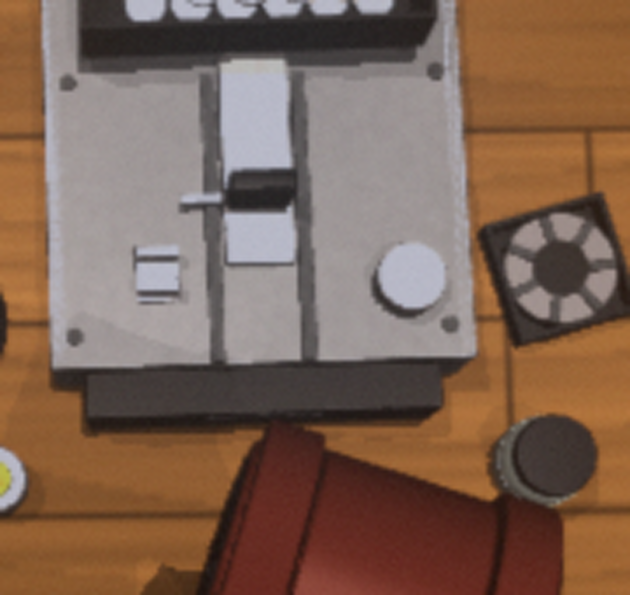

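View pics/wrist4.png

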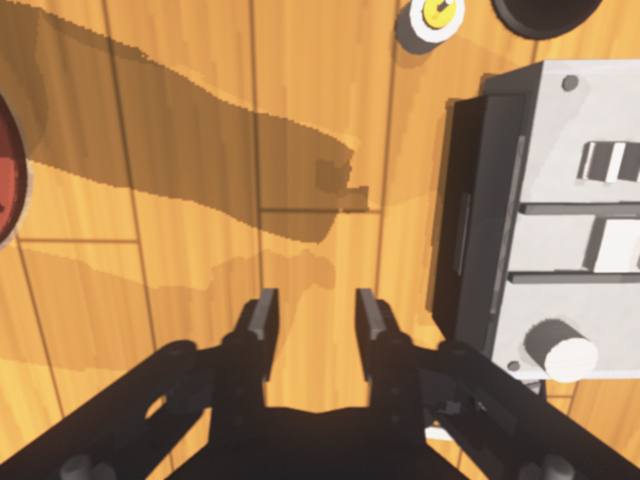

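```bash
python3 - <<'E'
from h import *
T=lambda a,b,z:ray("top4.npz",(a+.5)/3.5-.5+290,(b+.5)/3.5-.5+150,z).round(1)
S=lambda a,b,z:ray("side4.npz",(a+.5)/3-.5+230,(b+.5)/3-.5+200,z).round(1)
for k,f,a in [("outer topL",T,(87,419,72)),("outer topR",T,(441,408,72)),
 ("front L",T,(53,369,85)),("front R",T,(474,356,85)),
 ("S outL",S,(183,198,72)),("S outR",S,(366,419,72)),("S inR",S,(412,405,72)),("S FL",S,(212,139,85)),("S FR",S,(441,409,85)),
 ("toothF near top",S,(323,143,108)),("toothR",S,(354,131,108))]:
  print(k,f(*a))
from station import state; print(state()['t'])
E
python3 - <<'E'
import cv2
a=cv2.imread("pics/top4.png")[195:245,320:385];cv2.imwrite("pics/topzz.png",cv2.resize(a,None,fx=12,fy=12,interpolation=cv2.INTER_CUBIC))
a=cv2.imread("pics/side4.png")[230:280,325:400];cv2.imwrite("pics/sidezz.png",cv2.resize(a,None,fx=10,fy=10,interpolation=cv2.INTER_CUBIC))
E
```

```text
outer topL [526.1  45.7  72. ]
outer topR [ 530.5 -171.3   72. ]
front L [555.6  65.9  85. ]
front R [ 560.7 -190.5   85. ]
S outL [522.1  32.6  72. ]
S outR [ 530.7 -169.1   72. ]
S inR [ 557.  -172.3   72. ]
S FL [556.9  62.2  85. ]
S FR [ 561.7 -190.4   85. ]
toothF near top [602.4   1.6 108. ]
toothR [625.3   3.2 108. ]
7.325
```

View pics/topzz.png

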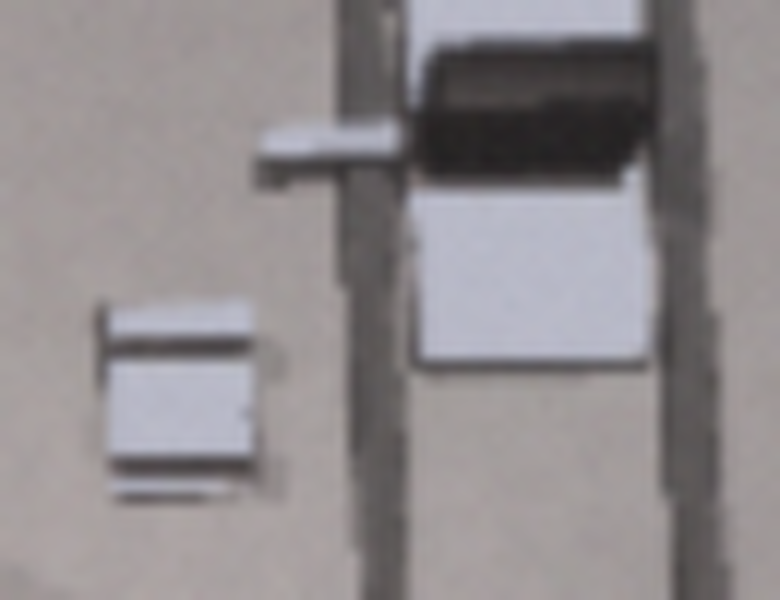

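View pics/sidezz.png

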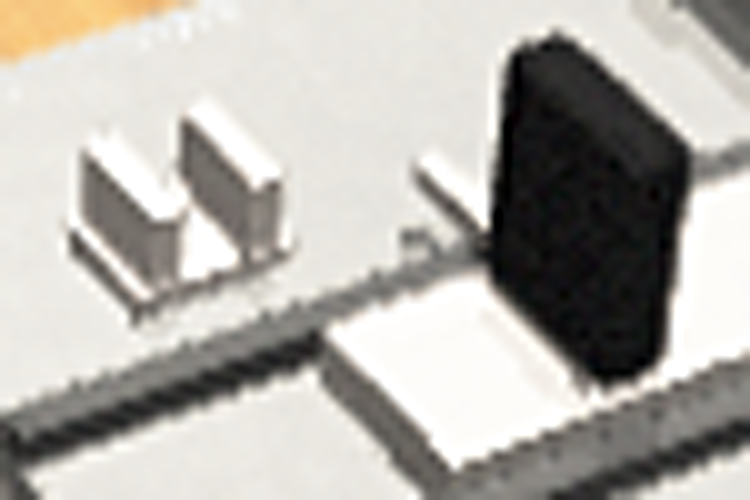

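```bash
python3 - <<'E'
from h import *
T=lambda a,b,z:ray("top4.npz",(a+.5)/12-.5+320,(b+.5)/12-.5+195,z).round(1)
S=lambda a,b,z:ray("side4.npz",(a+.5)/10-.5+325,(b+.5)/10-.5+230,z).round(1)
for k,f,a in [("ptr end",T,(262,142,102)),("ptr root",T,(395,138,102)),("rear tooth front edge",T,(180,338,108)),("front tooth front edge",T,(180,459,108)),
("base front",T,(180,498,87)),("tab top front",T,(535,102,149)),("tab top rear",T,(535,42,149)),
("slide front",T,(533,362,97)),
("S f-tooth fn",S,(158,222,108)),("S f rn",S,(180,215,108)),("S r fn",S,(253,190,108)),("S r rn",S,(277,182,108)),
("S ptr end front",S,(415,165,102.5)),("S ptr end rear",S,(433,150,102.5)),
("S tab top fn",S,(665,165,149)),("rn",S,(690,150,149)),("fl",S,(510,50,149))]:
  print(k,f(*a))
E
```

```text
ptr end [657.2 -13.4 102. ]
ptr root [657.7 -37.1 102. ]
rear tooth front edge [620.9   1.7 108. ]
front tooth front edge [599.3   2.  108. ]
base front [595.7   1.8  87. ]
tab top front [653.7 -59.  149. ]
tab top rear [664.2 -59.2 149. ]
slide front [617.8 -61.   97. ]
S f-tooth fn [600.8 -11.9 108. ]
S f rn [605.3 -12.  108. ]
S r fn [620.9 -11.9 108. ]
S r rn [626.  -11.9 108. ]
S ptr end front [655.4 -13.6 102.5]
S ptr end rear [660.8 -11.3 102.5]
S tab top fn [657.8 -81.  149. ]
rn [664.  -79.5 149. ]
fl [652.5 -41.8 149. ]
```

```bash
python3 -m handwheel '[[-1,0.84,0,-0.02,0,0,0],[-1,0.84,0,-0.02,0,0,0],[-1,0.84,0,-0.02,0,0,0],[-1,0.84,0,-0.02,0,0,0],[-1,0.84,0,-0.02,0,0,0],[-1,0.84,0,-0.02,0,0,0],[-1,0,0,0,0,0,0]]'; python3 - <<'E'
from station import *
import cv2,numpy as np
s=state();c=capture("wrist");cv2.imwrite("pics/wrist5.png",c["image"][:,:,::-1])
print(s['position'])
M=c["tool_from_camera"];R=s['orientation'];
p=lambda X:(lambda q:(c["mtx"]@q/q[2])[:2].round())(np.linalg.inv(M)[:3]@np.r_[R.T@(np.array(X)-s['position']),1])
print(p([658,-61,149]),p([658,-61,97]),p([657.5,-13.5,102]))
E
```

```text
t: 8.2
position: [655.4, -60.1, 192.1]
orientation: [[1.0, -0.002, -0.016], [0.016, 0.001, 1.0], [-0.002, -1.0, 0.001]]
wrist_force: [-0.5, 0.2, -0.2]
gripper_width: 85.2
[655.41277531 -60.09164588 192.13520287]
[322. 271.] [321. 244.] [322. 179.]
```

View pics/wrist5.png

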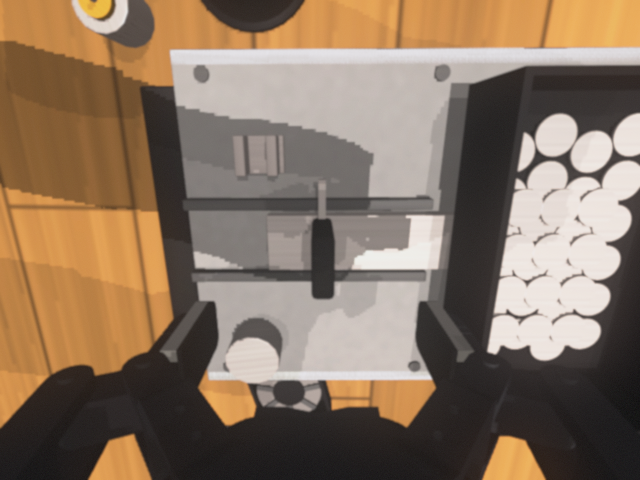

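```bash
python3 -m handwheel '[[-1,0.05,0.83,-0.01,0,0,0],[-1,0,0.83,0,0,0,0],[-1,0,0,0,0,0,0]]'; python3 -m handwheel '[[0,0,0,0,0,0,0],[0.4,0,0,0,0,0,0],[0.4,0,0,0,0,0,0]]'
```

```text
t: 8.62
position: [652.8, -60.1, 108.9]
orientation: [[1.0, -0.007, -0.016], [0.016, 0.001, 1.0], [-0.007, -1.0, 0.002]]
wrist_force: [-0.3, -0.7, 0.4]
gripper_width: 85.2
t: 9.0
position: [657.1, -60.8, 113.7]
orientation: [[1.0, 0.002, -0.016], [0.016, -0.0, 1.0], [0.002, -1.0, -0.0]]
wrist_force: [0.0, 0.3, 0.3]
gripper_width: 32.0
```

```bash
python3 -m handwheel '[[1,0,0,0,0,0,0],[1,0,0,0,0,0,0],[1,0,0,0,0,0,0],[1,0,0,0,0,0,0],[1,0,0,0,0,0,0],[1,0,0,0,0,0,0]]'; python3 - <<'E'
from station import *
import cv2,numpy as np
c=capture("side");cv2.imwrite("pics/side6.png",cv2.resize(c["image"][150:350,240:480,::-1],None,fx=3,fy=3,interpolation=cv2.INTER_CUBIC))
E
```

```text
t: 9.75
position: [658.1, -60.7, 113.4]
orientation: [[1.0, 0.003, -0.016], [0.016, -0.0, 1.0], [0.003, -1.0, -0.0]]
wrist_force: [4.2, -0.5, 3.9]
gripper_width: 13.2
```

View pics/side6.png

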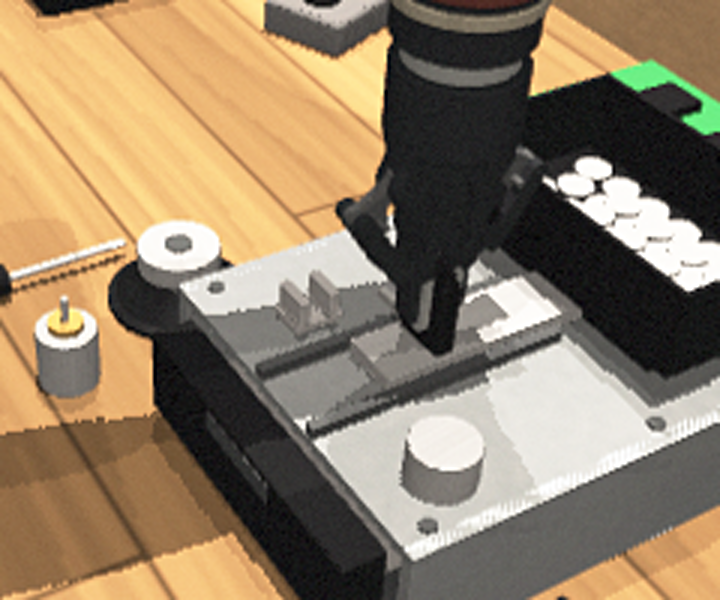

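```bash
python3 -m handwheel '[[1,-0.1,0,0,0,0,0],[1,-0.1,0,0,0,0,0],[1,-0.1,0,0,0,0,0],[1,-0.1,0,0,0,0,0],[1,-0.1,0,0,0,0,0],[1,-0.1,0,0,0,0,0],[1,-0.1,0,0,0,0,0],[1,-0.1,0,0,0,0,0],[1,0,0,0,0,0,0],[1,0,0,0,0,0,0]]'; python3 - <<'E'
from station import *
import cv2,numpy as np
for n in("wrist","side","top"):
    s=state();c=capture(n);I=c["image"][:,:,::-1];cv2.imwrite(f"pics/{n}7.png",I)
    np.savez(f"{n}7.npz",**c,pos=s['position'],ori=s['orientation'])
    if n=="side":cv2.imwrite("pics/side7z.png",cv2.resize(I[230:290,320:400],None,fx=10,fy=10,interpolation=cv2.INTER_CUBIC))
E
```

```text
t: 11.05
position: [619.0, -61.5, 113.4]
orientation: [[1.0, 0.005, -0.016], [0.016, -0.0, 1.0], [0.005, -1.0, -0.001]]
wrist_force: [8.9, 0.1, 0.2]
gripper_width: 13.3
```

View pics/side7z.png

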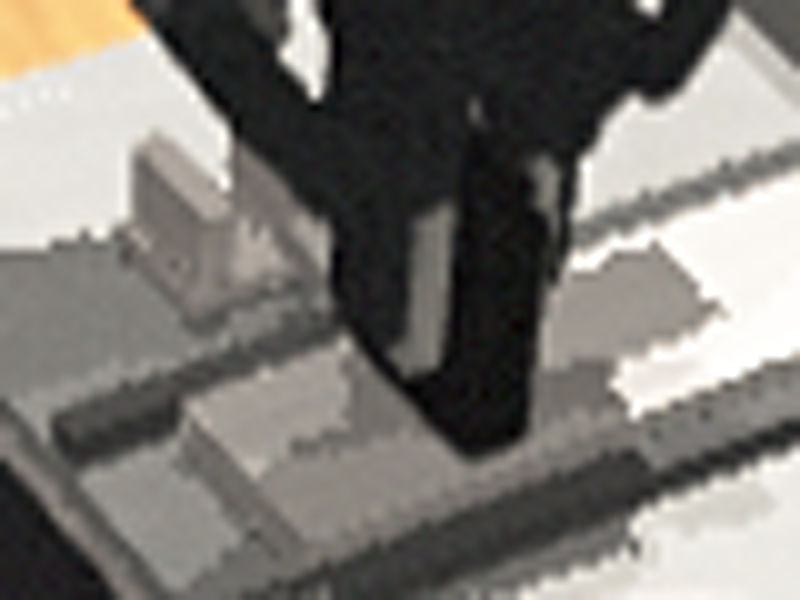

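View pics/wrist7.png

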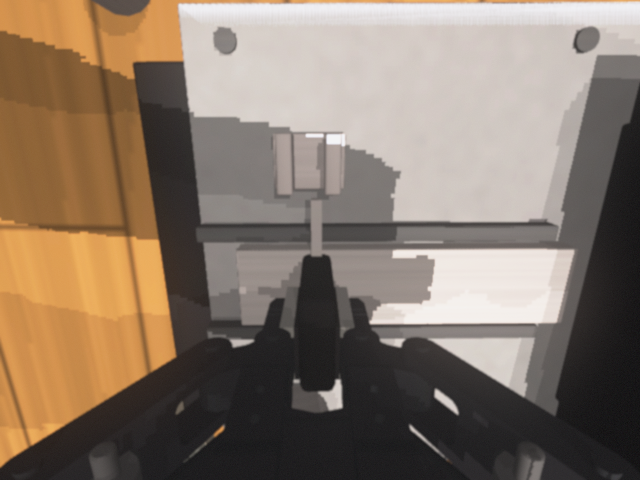

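View pics/top7.png

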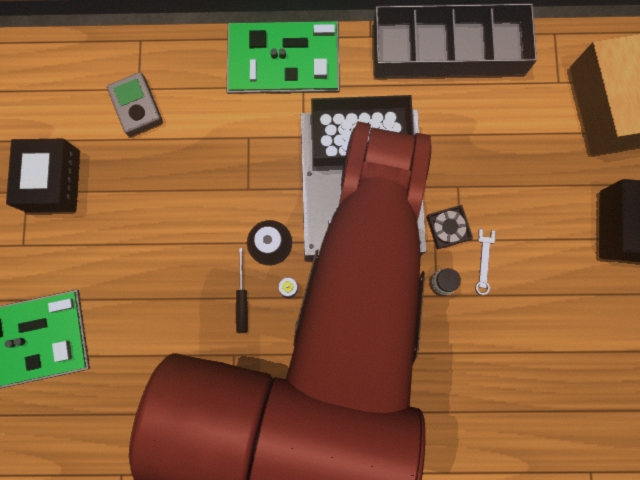

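```bash
python3 - <<'E'
import cv2
a=cv2.imread("pics/wrist7.png")[120:220,260:360];cv2.imwrite("pics/w7z.png",cv2.resize(a,None,fx=6,fy=6,interpolation=cv2.INTER_CUBIC))
E
```

```text
(no output)
```

View pics/w7z.png

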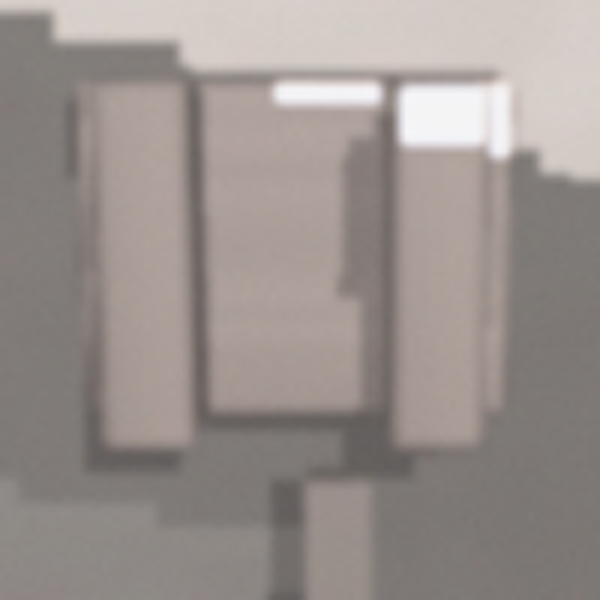

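```bash
cat >> h.py <<'E'
def wray(n,u,v,z):
    c=np.load(n);M=c["tool_from_camera"];R=c["ori"]
    C=R@M[:3,3]+c["pos"];d=R@M[:3,:3]@np.linalg.inv(c["mtx"])@np.array([u,v,1.])
    return C+d*(z-C[2])/d[2]
E
python3 - <<'E'
from h import *
W=lambda a,b,z:wray("wrist7.npz",(a+.5)/6-.5+260,(b+.5)/6-.5+120,z).round(1)
print(W(193,440,108),W(393,440,108),W(338,485,102.5),np.load("wrist7.npz")["pos"])
E
```

```text
[606.8 -10.5 108. ] [621.4 -10.3 108. ] [617.4 -14.7 102.5] [618.9949911  -61.53534765 113.3946017 ]
```

```bash
python3 -m handwheel '[[1,-0.04,0,0,0,0,0],[1,-0.04,0,0,0,0,0],[1,0,0,0,0,0,0],[1,0,0,0,0,0,0],[1,0,0,0,0,0,0],[1,0,0,0,0,0,0]]'; python3 - <<'E'
from station import *
import cv2,numpy as np
for n in("wrist","side"):
    s=state();c=capture(n);I=c["image"][:,:,::-1];cv2.imwrite(f"pics/{n}8.png",I)
    np.savez(f"{n}8.npz",**c,pos=s['position'],ori=s['orientation'])
cv2.imwrite("pics/w8z.png",cv2.resize(cv2.imread("pics/wrist8.png")[120:220,260:360],None,fx=6,fy=6,interpolation=cv2.INTER_CUBIC))
E
```

```text
t: 11.95
position: [615.2, -61.6, 113.4]
orientation: [[1.0, 0.005, -0.016], [0.016, -0.0, 1.0], [0.005, -1.0, -0.001]]
wrist_force: [9.9, 0.2, -0.8]
gripper_width: 13.2
```

View pics/w8z.png

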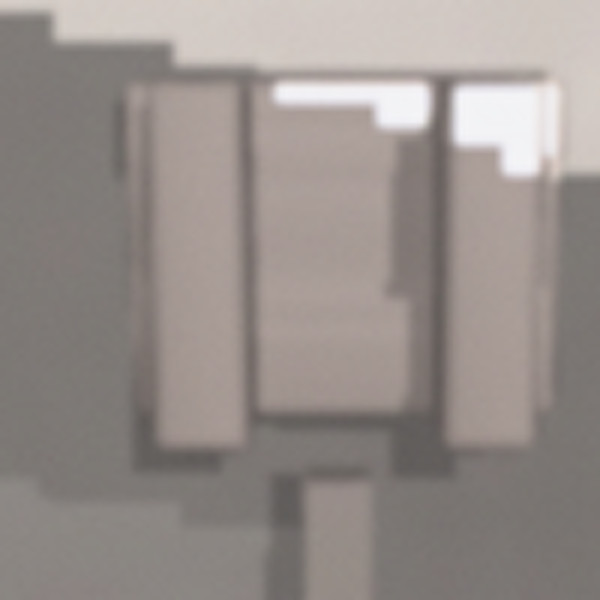

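View pics/side8.png

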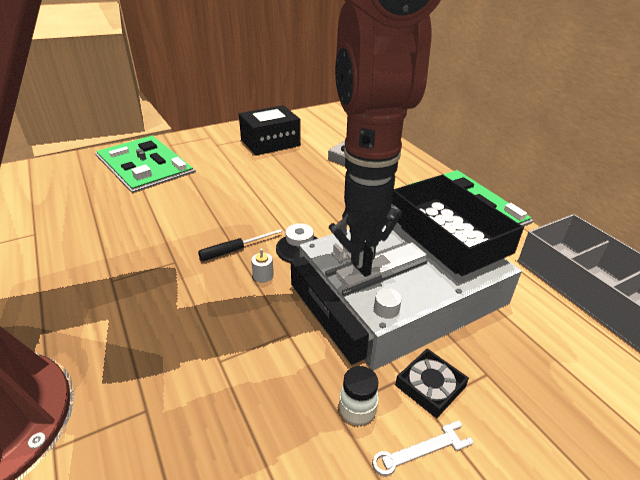

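The pointer end, at crop column 338, sits about 0.5 mm from the gap middle at column 345. The drawer is still home, nothing else has moved, and the wrist reads about 10 N of spring pull.

```bash
python3 - <<'E'
from station import *
s=state();print(s['position'],s['gripper_width'],s['wrist_force'],s['t']);print(sign_off())
E
```

```text
[615.15069783 -61.62981795 113.41036076] 13.00928221783725 [ 9.18967619 -0.29910798  0.88758411] 12.05
the job is handed in; nothing more can be done
None
```

The job is handed in at 12 s of the 48 s allowed, with the drawer home and the gripper still holding the gate tab at the mark. The interface gave no verdict.

- **Drawer:** I pushed it with shut fingers until it met its hard stop, at about 27 N. The pictures then put its outer face near x = 528 mm, 30 mm in front of the housing, which is the home position. I saw no click directly, but the last side picture still shows it home.
- **Gate slide:** I gripped the tab and pulled it about 43 mm. The last wrist picture puts the pointer within about 1 mm of the middle of the gap. The gripper was 13 mm open on the tab, the wrist read about 9 N, and the pose was steady.
- **Disagreement between views:** Before the last nudge, the wrist camera said 3.3 mm of pull remained, while the top and side cameras said about 5 mm. I went 4 mm, so the worst case is about 1.2 mm off, against the 6 mm allowed.
- **Bystanders:** None had visibly moved in the last side picture. I judged this by eye only, without measuring.

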